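Unlock the sprung spindle of a roll holder with its forked key

TASK

The paper on the roll holder is used up. Take the forked key from its stand and, without forcing anything, use it to press back the sprung end of the locked spindle and draw that end out of its arm - do not touch the spindle or core with the fingers while it is still locked in. Then stand the key back in its stand, put the spindle with its empty core into the low white caddy, and leave the other things on the counter where they are.

Things in the scene. Friction and masses are not known exactly. Their poses are not given: they have to be found in the camera images.
- holder: Fixed roll holder: two square chrome arms on a tiled ledge 95 mm high, 350 long. Origin on the counter under the spindle's middle; x along the spindle, sprung end to plain end; -y out to the open front. Axis 65 mm up. Ledge from y +80 mm on. Arms: z 53 to 77 mm, ending at y -12 mm; the sprung end's spans x -89 to -75 mm (socket 6 mm deep, 10 wide), the plain end's x 62 to 80 mm.
- seat (a point): Fixed point of the holder (x -70, y 0, 65 mm up) where the middle of the bare neck lies while locked in, at the end nearer the robot. With the tip pressed back flush with the arm, the sprung end slides along the arm's inner face and leaves it at the front, 16 mm towards the holder's -y. It stays pinched while the key presses on it and drops once the key eases back.
- plain_seat (a point): Fixed point of the holder (x 62, y 0, 65 mm up): mouth of the plain end's socket, 10 mm deep, 11 wide, 13 high. The plain end can tilt in it by some 20 degrees, cannot be shaken out while the other end is locked, and comes out when drawn about 10 mm towards the holder's -x. Over 15 N of the key against the holder is forcing it.
- spindle: Loose sprung spindle, a white tube 28 mm across with an empty cardboard core fast on it, about 120 g. Origin at the core's middle on the axis; x along it from sprung to plain end. Core 45 mm across, x -48 to 48 mm. Plain end: shoulder at x 62, tip 8 mm thick to x 71. Sprung end: steel plunger; locked in, its collar (20 mm across) spans x -65 to -62, its 8 mm thick neck and tip run on to x -81.
- neck (a point): Point of the spindle tube's frame (x -70 mm) at seat while locked in; it does not follow the plunger. 10 mm of neck shows between collar and arm. Pushing the collar to +x: 4 N at first, 0.7 N more per mm; at 6 mm (8 N) the tip is out of its socket, at 7.5 mm (9 N) the collar hits the tube hard: over 14 N is forcing it. Let go, it springs out 5 mm beyond the locked-in place.
- key: Loose forked key, about 90 g, upright. Origin: middle of the handle's underside; x along the fork's width, y through its thin side, z up. Red handle 30 (x) by 20 (y) by 76 mm high; below it a steel blade 26 wide, 4 thick, down to z -50 mm; a slot 12 mm wide and 25 deep from its lower end leaves two 7 mm prongs. Same both ways round. It tilts a few mm in the grip when pushed sideways.
- stand: Fixed white ceramic key stand, 70 (x) by 46 (y) by 60 mm high. Origin under its centre. In its top a slot 31 (x) by 9 (y) mm, 54 deep, with 2 mm chamfers, holds the key's blade, key x along stand x; the handle rests on the top, key origin then 60 mm above the counter.
- caddy: Fixed low white plastic caddy, open on top: 250 mm (x) by 160 mm (y) by 50 mm high, walls 4 mm, floor 4 mm. Origin under its centre on the counter.
- tumbler: Loose green glass tumbler, 72 mm across, 90 mm high. Origin under its centre. Leave it alone.
- soap_bottle: Loose blue bottle, 54 mm across, 130 mm high. Origin under its centre. Leave it alone.
- spare_roll: Loose new white paper roll standing on end, 110 mm across, 98 mm high. Origin under its centre. Leave it alone.
Mind the look-alikes: they are no part of the job. Of the things shaped like the key, the red one is meant.

How it is judged:
By the outcome, as a careful person would: the job done as asked, in the order asked, and still so for the second after the job is handed in, with the robot touching nothing.
It also fails if it takes over 72 s, if anything falls off the work surface, if the arm or the gripper's body presses on something with over 40 N, if the wrist force passes 120 N, or if a joint passes its speed limit or range.

ROBOT

A 6-joint arm with a two-finger parallel gripper is mounted at the origin on the work surface. World frame = base frame: x ahead of the robot, y to its left, z up, the work surface at z = 0. Lengths are in m, angles in rad, forces in N, time in s.
With the tool pointing down it reaches from about 0.25 to 0.775 m from the base axis. Payload 4 kg.
Tool frame: the origin (TCP) lies between the finger pads; the fingertips stand 25 mm ahead of it and the grasp point (between the pads) lies 6 mm ahead of it (robot.tip_reach is the z of the fingertips in the tool frame, in m); z points along the fingers, y is the line along which they close (so a half turn about z gives the same grasp; the last joint's range is limited). The gripper opens to 94 mm and grips with 3 to 60 N. Pads are 16 mm wide; open, the fingers measure 119 mm over their backs; the gripper's body (75 mm by 177 mm) begins 78 mm behind the grasp point.
Start: joints at [-1.418, 0.087, 1.371, -0, 1.684, -0.103], TCP at [0.139, -0.532, 0.231] pointing down, gripper open.
Joint ranges: [-3.1, 3.1], [-0.76, 2.03], [0.27, 2.55], [-1.08, 4.22], [0.17, 2.65], [-2.57, 2.57]. Speed limits (rad/s): [2.79, 2.79, 3.14, 3.14, 3.14, 3.14].

INTERFACE

Orientations are given as [roll, pitch, yaw] about the fixed x, y, z axes, in that order (R = Rz(yaw) Ry(pitch) Rx(roll)).
In Python, from bench import robot gives the robot as it stands. The module is installed in compiled form; this text tells all that it offers.
- The arm moves only by the shell command python3 -m handwheel 'ROWS'. ROWS is JSON, a list of rows, each a list of 3 entries, a list of its own where there are three numbers: the turn, a rotation vector about the world's x, y, z in units of 90 degrees (1.0 is 90 degrees), then the shift along the world's x, y, z in units of 0.05 m (1.0 is 0.05 m), then the closure, from 0 (fully open) to 1 (shut). A call has 1 to 5 rows; each row shifts and turns the commanded pose from where the row before left it; what a row does not reach is not made up. A row lasts 1/10 s, in which the tool goes at most 50 mm and 8.59 degrees, less where a joint would pass 70% of its speed; a pose out of reach is approached as far as the arm can. A call with a number of a shift or a turn outside -1 to 1 is refused whole. A call with a gripper value outside its range is refused whole. The fingers move at their own pace and stop on an object; the grip force is fixed at half the most. Time passes only in rows, so rows that do not move let the fingers close. It gives the time, the measured TCP pose, the force, the opening and the grip force at its end, in the units of the state.
- robot.get_obs(): the state, without advancing time (a new reading comes with each control period).
- robot.snapshot(name): name is "scene" or "side" or "wrist"; returns (picture, depth): 480x640x3 uint8, red, green, blue; 480x640 float32, m along the optical axis (not along the pixel's ray), 0 where there is no reading.
- robot.calibration(name): a dict with "mtx" (3x3 intrinsics, pixels), "extrinsics" (4x4, takes a point from camera to world coordinates); the wrist camera has in their place "hand_eye" (4x4, takes a point from camera to tool coordinates, whose origin is the TCP and whose axes are the flange's). Camera axes: x right, y down, z forward; pixel columns grow to the right and rows downward; lengths in m; the calibration is good to about 2 mm. A picture is of the moment at which its call begins: read the wrist's pose just before it. calibration takes no time and is no camera call.
- robot.close_job(): hands the job in; it is judged then, once.
Trained networks look in the newest picture that a camera, given by its name, has taken for a name from the list of things; names that differ only in an ending like _2 or _b are one class to them, and where a whole thing is asked for, a point or a joint stands for the part that bears it (a point fixed in the world has none). Each returns a list of dicts, best first, with "p" (0 to 1); they miss things now and then, are a little off and sometimes report something else, mostly with a low value. They report only what shows in the picture. A call takes as long as a camera call. They do not tell look-alikes from the thing itself.
- robot.boxes_of(query, camera): "bbox" ([left, top, right, bottom] in pixels, round what is visible of it).
The state is a dict: "time": time; "joint_positions": joint angles; "qvel": joint speeds; "joint_torque": joint torques, N m; "tool_pos": TCP position; "ee_rot": TCP orientation; "wrist_force": force on the tool from outside, world axes, zero at the start; "wrist_torque": the same for the moment, N m; "width": finger opening in m; "finger_force": force on a finger pad.
Only numpy, scipy, OpenCV 4.12 (cv2) and the standard library are available. Lean on these libraries where they do the work, as an engineer would, in place of code of your own. Each camera call takes 0.05 s, during which the arm holds its last target. There are 200 camera calls.

## Working session

There is one attempt and no reset: what is moved stays moved. The work goes in short steps, Python scripts to look and compute and a shell command to move; the robot and the scene stay as the last step left them, time stands still between calls to the robot, and variables do not carry over. Pictures are saved under pics/ and viewed, at most 10 in all, crops included, and the job is handed in when it is done.

```bash
mkdir -p pics; cat > h.py <<'E'
import numpy as np,cv2
from bench import robot
from scipy.spatial.transform import Rotation as R
def cloud(n):
    o=robot.get_obs(); p,d=robot.snapshot(n); c=robot.calibration(n); K=np.array(c['mtx'])
    v,u=np.mgrid[:480,:640]; P=np.stack([(u-K[0,2])/K[0,0]*d,(v-K[1,2])/K[1,1]*d,d,np.ones_like(d)],-1)
    if 'extrinsics' in c: T=np.array(c['extrinsics'])
    else:
        W=np.eye(4); W[:3,:3]=R.from_euler('xyz',o['ee_rot']).as_matrix(); W[:3,3]=o['tool_pos']; T=W@np.array(c['hand_eye'])
    X=(P@T.T)[...,:3]; X[d==0]=np.nan
    return p,d,X,T,K
E
python3 - <<'E'
from h import *
o=robot.get_obs(); print(o)
for n in ['scene','side']:
    p,d,X,T,K=cloud(n); cv2.imwrite(f'pics/{n}0.png',p[...,::-1]); np.save(n+'.npy',X); print(n,T.round(3).tolist(),K.tolist())
    for q in ['holder','spindle','key','stand','caddy','tumbler','soap_bottle','spare_roll']:
        for b in robot.boxes_of(q,n)[:3]:
            l,t,r,bt=map(int,b['bbox']); m=X[(t+bt)//2,(l+r)//2]; print(q,round(b['p'],2),[l,t,r,bt],m.round(3))
E
```

```text
{'time': 0.0, 'joint_positions': array([-1.41808914e+00,  8.79581123e-02,  1.37220549e+00,  2.15425164e-06,
        1.68361599e+00, -1.03105535e-01]), 'qvel': array([ 9.38906984e-04, -2.38503782e-04,  4.88058277e-04, -2.31886954e-04,
        1.31457152e-03, -9.09850454e-05]), 'joint_torque': array([-3.53256100e-04, -3.40182889e+01, -3.02429044e+01,  7.16509600e-02,
        3.30836372e-02, -1.64612447e-04]), 'tool_pos': array([ 0.13908661, -0.53162206,  0.22932717]), 'ee_rot': array([-3.13941756e+00, -2.27214868e-04,  2.55812710e-01]), 'wrist_force': array([0.72322357, 0.67455547, 0.0443683 ]), 'wrist_torque': array([ 0.02440908, -0.00186312,  0.02563489]), 'finger_force': 0.0, 'width': 0.09427812892138626}
scene [[-0.658, 0.619, -0.429, 0.96], [0.753, 0.532, -0.386, 0.323], [-0.01, -0.577, -0.816, 0.849], [0.0, 0.0, 0.0, 1.0]] [[512.970555157674, 0.0, 321.46785929539476], [0.0, 512.970555157674, 240.06027027270116], [0.0, 0.0, 1.0]]
holder 0.95 [392, 263, 588, 480] [0.581 0.321 0.097]
spindle 0.89 [398, 283, 450, 341] [0.558 0.187 0.086]
key 0.87 [385, 189, 411, 232] [0.404 0.023 0.0
[... 527 characters left out ...]
 -0.859, -0.511, 0.497], [0.0, 0.0, 0.0, 1.0]] [[459.2452382074693, 0.0, 321.2585632022962], [0.0, 459.2452382074693, 235.4913333486731], [0.0, 0.0, 1.0]]
holder 0.59 [202, 145, 354, 209] [0.534 0.269 0.069]
spindle 0.9 [257, 182, 318, 205] [0.531 0.165 0.076]
key 0.86 [275, 207, 296, 249] [ 0.484 -0.034  0.107]
key 0.74 [199, 144, 354, 208] [0.529 0.268 0.072]
key 0.65 [279, 235, 294, 302] [ 0.465 -0.121  0.087]
stand 0.9 [266, 240, 310, 285] [ 0.469 -0.122  0.098]
caddy 0.76 [234, 308, 453, 466] [ 0.501 -0.3    0.005]
tumbler 0.92 [359, 220, 402, 282] [ 0.639 -0.086  0.067]
soap_bottle 0.78 [188, 171, 214, 234] [0.354 0.164 0.078]
spare_roll 0.79 [431, 216, 505, 297] [ 0.766 -0.159  0.08 ]
```

View pics/scene0.png

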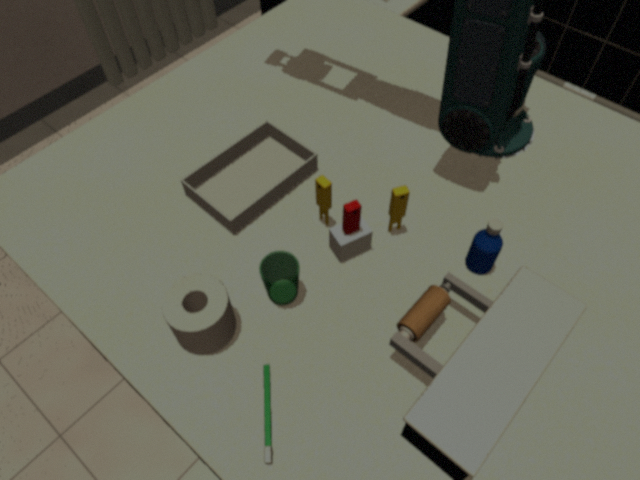

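View pics/side0.png

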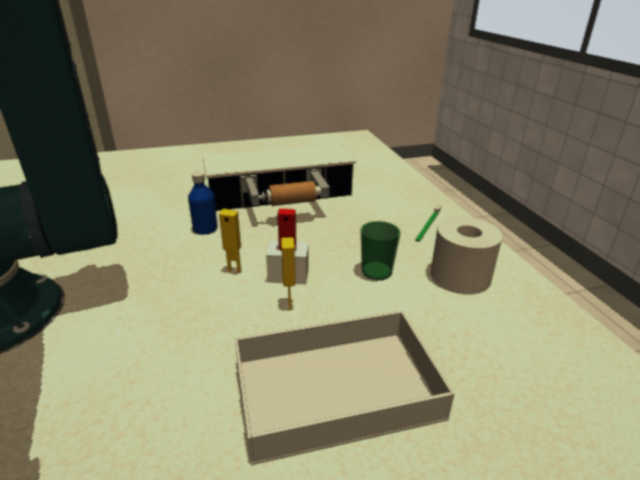

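The scene picture shows the red key in its stand at (352,215), with yellow decoys at (324,195) and (398,205). The holder with the brown core is at (425,312) and the caddy at (250,178). The side view agrees: red key at (287,228), core at (293,194).

```bash
python3 - <<'E'
from h import *
for n in ['scene','side']:
    X=np.load(n+'.npy'); im=cv2.imread(f'pics/{n}0.png'); hsv=cv2.cvtColor(im,cv2.COLOR_BGR2HSV); h,s,v=[hsv[...,i].astype(int) for i in range(3)]
    x,y,z=X[...,0],X[...,1],X[...,2]
    red=((h<5)|(h>175))&(s>180)&(v>90)&(z>.05)
    P=X[red]; print(n,'red',len(P),np.nanmedian(P,0).round(4),np.nanpercentile(P,[3,97],0).round(3).tolist())
    top=P[P[:,2]>np.nanpercentile(P[:,2],97)-.006]; print(' top',top.mean(0).round(4),cv2.minAreaRect(top[:,:2].astype(np.float32)*1000))
    st=(z>.052)&(z<.064)&(abs(x-.49)<.06)&(abs(y+.02)<.06)&(s<90); Q=X[st]; print(' stand',len(Q),cv2.minAreaRect(Q[:,:2].astype(np.float32)*1000))
    core=(h>4)&(h<18)&(s>120)&(z>.055)&(z<.1)&(abs(x-.55)<.08)&(abs(y-.18)<.08); Q=X[core]; print(' core',len(Q),cv2.minAreaRect(Q[:,:2].astype(np.float32)*1000),np.nanpercentile(Q[:,2],98))
    le=(z>.088)&(z<.102)&(y>.2)&(s<60 if 0 else s>=0)&(x<.95)&(x>.25); Q=X[le]; print(' ledge',len(Q),cv2.minAreaRect(Q[:,:2].astype(np.float32)*1000))
    ca=(z>.042)&(z<.056)&(abs(x-.5)<.2)&(y<-.16)&(y>-.45); Q=X[ca]; print(' caddy',len(Q),cv2.minAreaRect(Q[:,:2].astype(np.float32)*1000))
    ar=(z>.07)&(z<.085)&(x>.38)&(x<.72)&(y>.08)&(y<.3)&(~core)&(s<80); Q=X[ar]; print(' arms',len(Q),cv2.minAreaRect(Q[:,:2].astype(np.float32)*1000))
    yl=(h>18)&(h<30)&(s>180)&(z>.09)&(y<.1);Q=X[yl]; 
    for sg in (Q[Q[:,1]<-.05],Q[Q[:,1]>-.05]): print(' yellow',len(sg),np.nanpercentile(sg,[2,50,98],0).round(3).tolist())
E
```

```text
scene red 98 [ 0.4926 -0.0225  0.1344] [[0.48, -0.032, 0.132], [0.504, -0.013, 0.137]]
 top [ 0.4925 -0.0228  0.1344] ((492.32708740234375, -23.129716873168945), (17.839670181274414, 25.603652954101562), 70.27116394042969)
 stand 548 ((490.8183288574219, -23.783702850341797), (48.7848014831543, 71.96875), 69.29596710205078)
 core 1265 ((549.1416625976562, 185.07354736328125), (40.31144714355469, 96.22958374023438), 89.424560546875) 0.08745909914080827
 ledge 17039 ((534.5747680664062, 291.15606689453125), (184.68911743164062, 380.4549255371094), 89.55911254882812)
 caddy 1039 ((494.2884521484375, -296.98614501953125), (164.2157440185547, 252.01800537109375), 87.7698974609375)
 arms 1288 ((590.7835083007812, 219.06610107421875), (271.3863830566406, 114.4320068359375), 6.099001407623291)
 yellow 232 [[0.469, -0.117, 0.092], [0.481, -0.101, 0.117], [0.486, -0.092, 0.126]]
 yellow 296 [[0.164, 0.007, 0.091], [0.403, 0.021, 0.12], [0.414, 0.085, 0.193]]
side red 99 [ 0.4874 -0.0303  0.136 ] [[0.476, -0.038, 0.132], [0.5, -0.018, 0.137]]
 top [ 0.4875 -0.03    0.1355] ((488.8563232421875, -27.532867431640625), (17.84302520751953, 27.169504165649414), 64.4220962524414)
 stand 442 ((488.55474853515625, -25.665199279785156), (49.511207580566406, 70.16326904296875), 69.74116516113281)
 core 833 ((553.8256225585938, 205.05503845214844), (112.9357681274414, 96.94956970214844), 0.9261954426765442) 0.08797214320731207
 ledge 3410 ((620.0958862304688, 1256.70263671875), (698.1116943359375, 2006.5919189453125), 1.1691322326660156)
 caddy 3353 ((492.16937255859375, -298.5849609375), (163.728759765625, 250.68629455566406), 88.08246612548828)
 arms 828 ((548.541015625, 219.31089782714844), (105.43543243408203, 337.8858947753906), 89.3958740234375)
 yellow 345 [[0.461, -0.125, 0.091], [0.469, -0.122, 0.119], [0.48, -0.098, 0.127]]
 yellow 381 [[0.381, -0.001, 0.091], [0.394, 0.007, 0.112], [0.408, 0.023, 0.127]]
```

```bash
python3 -c "
from bench import robot
print(robot.calibration('wrist'))"
python3 -m handwheel '[[[0,0,-0.03],[0.5,0.72,0],0.5],[[0,0,-0.03],[0.5,0.72,0],0.5],[[0,0,-0.03],[0.5,0.72,0],0.5],[[0,0,-0.03],[0.5,0.72,0],0.5],[[0,0,-0.03],[0.5,0.72,0],0.5]]'
python3 -m handwheel '[[[0,0,-0.03],[0.5,0.72,0],0.5],[[0,0,-0.03],[0.5,0.72,0],0.5],[[0,0,-0.03],[0.5,0.72,0],0.5],[[0,0,-0.03],[0.5,0.72,0],0.5],[[0,0,-0.03],[0.5,0.72,0],0.5]]'
python3 -m handwheel '[[[0,0,-0.03],[0.5,0.72,0],0.5],[[0,0,-0.03],[0.5,0.72,0],0.5],[[0,0,-0.03],[0.5,0.72,0],0.5],[[0,0,0],[0.5,0.72,0],0.5],[[0,0,0],[0,0,0],0.5]]'
python3 - <<'E'
from h import *
p,d,X,T,K=cloud('wrist'); cv2.imwrite('pics/w1.png',p[...,::-1]); np.save('w1.npy',X)
print(robot.get_obs()['tool_pos'],np.degrees(robot.get_obs()['ee_rot']))
E
```

```text
{'mtx': array([[373.39736049,   0.        , 320.26094836],
       [  0.        , 373.39736049, 236.15743982],
       [  0.        ,   0.        ,   1.        ]]), 'hand_eye': array([[-1.14398954e-04, -9.70005380e-01, -2.43083423e-01,
         7.05246343e-02],
       [ 9.99999908e-01, -1.05630019e-05, -4.28465147e-04,
         2.85277743e-05],
       [ 4.13045806e-04, -2.43083450e-01,  9.70005292e-01,
        -1.54151238e-01],
       [ 0.00000000e+00,  0.00000000e+00,  0.00000000e+00,
         1.00000000e+00]])}
time: 1.4
tool_pos: [0.2648, -0.3507, 0.2307]
ee_rot: [3.141, -0.001, 0.018]
wrist_force: [-0.3, 0.1, 0.8]
width: 0.0573
finger_force: 0.0
time: 1.9
tool_pos: [0.3899, -0.1705, 0.2308]
ee_rot: [3.141, -0.001, -0.218]
wrist_force: [0.4, -1.2, -0.4]
width: 0.047
finger_force: 0.0
time: 2.4
tool_pos: [0.4908, -0.0241, 0.2301]
ee_rot: [-3.14, 0.001, -0.35]
wrist_force: [-0.2, -1.6, 0.7]
width: 0.0471
finger_force: 0.0
[ 0.48976186 -0.02619799  0.23010998] [ 1.79984255e+02  5.27234033e-02 -2.01794679e+01]
```

View pics/w1.png

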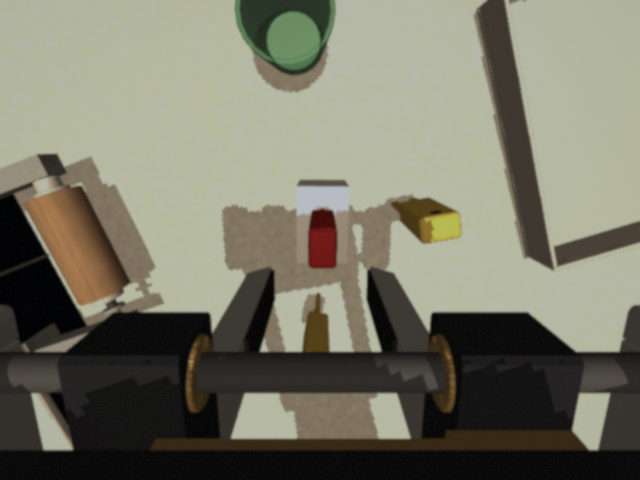

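The red key top (322,240) lies centred between the half-open fingers. A yellow decoy is at (435,225), clear of the right finger, and the holder is at left (75,240).

```bash
python3 - <<'E'
from h import *
X=np.load('w1.npy'); im=cv2.imread('pics/w1.png'); hsv=cv2.cvtColor(im,cv2.COLOR_BGR2HSV); h,s,v=[hsv[...,i].astype(int) for i in range(3)]
x,y,z=X[...,0],X[...,1],X[...,2]
def rect(m,t):
    Q=X[m]; print(t,len(Q),cv2.minAreaRect(Q[:,:2].astype(np.float32)*1000),np.nanmedian(Q,0).round(4))
near=(abs(x-.49)<.06)&(abs(y+.024)<.06)
rect(((h<5)|(h>175))&(s>150)&(z>.13)&near,'red')
rect(near&(z>.055)&(z<.065)&(s<100)&(v>100),'stand')
core=(h>4)&(h<18)&(s>100)&(z>.06)&(z<.1)&(y>.1)
rect(core,'core'); rect(core&(z>.085),'coretop'); rect((h>18)&(h<30)&(s>150)&(z>.11)&(y<0),'yel')
E
```

```text
red 1078 ((494.30438232421875, -38.08635711669922), (31.27986717224121, 66.49029541015625), 15.649371147155762) [ 0.4912 -0.025   0.1359]
stand 2542 ((489.0860595703125, -24.826828002929688), (46.0601692199707, 70.5926284790039), 69.68514251708984) [ 0.5017 -0.031   0.06  ]
core 6398 ((496.5342712402344, 200.2025146484375), (69.73865509033203, 210.78074645996094), 67.46221160888672) [0.55   0.1707 0.0835]
coretop 2455 ((547.6408081054688, 181.0953826904297), (94.79694366455078, 24.834697723388672), 0.18459303677082062) [0.5502 0.1811 0.0867]
yel 985 ((495.75335693359375, -62.452850341796875), (127.68721008300781, 34.675506591796875), 71.90192413330078) [ 0.4818 -0.0957  0.1258]
```

```bash

python3 -m handwheel '[[[0,0,0],[0,0.02,-0.7],0.5],[[0,0,0],[0,0,-0.7],0.5],[[0,0,0],[0,0,-0.7],0.5],[[0,0,0],[0,0,-0.4],0.5],[[0,0,0],[0,0,-0.18],0.5]]'
python3 -m handwheel '[[[0,0,0],[0,0,0],1],[[0,0,0],[0,0,0],1],[[0,0,0],[0,0,0],1],[[0,0,0],[0,0,0],1],[[0,0,0],[0,0,0],1]]'
```

```text
time: 2.95
tool_pos: [0.4869, -0.0281, 0.094]
ee_rot: [3.14, 0.005, -0.359]
wrist_force: [0.4, 0.6, -0.7]
width: 0.0474
finger_force: 0.0
time: 3.45
tool_pos: [0.4903, -0.0272, 0.0982]
ee_rot: [-3.141, -0.003, -0.357]
wrist_force: [-0.8, 0.3, 4.5]
width: 0.0199
finger_force: 30.0
```

```bash

python3 -m handwheel '[[[0,0,0],[0,0,0.3],1],[[0,0,0],[0,0,0.6],1],[[0,0,0],[0,0,0.7],1],[[0,0,0],[0,0,0.6],1],[[0,0,0],[0,0,0.2],1]]'
python3 -m handwheel '[[[0,0,0.094],[0,0.32,0],1],[[0,0,0.094],[0,0.32,0],1],[[0,0,0.094],[0,0.32,0],1],[[0,0,0.094],[0,0.32,0],1],[[0,0,0.094],[0,0.32,0],1]]'
python3 -m handwheel '[[[0,0,0.094],[0,0.32,0],1],[[0,0,0.094],[0,0.32,0],1],[[0,0,0.094],[0,0.32,0],1],[[0,0,0.094],[0,0.32,0],1],[[0,0,0.094],[0,0.32,0],1]]'
python3 -m handwheel '[[[0,0,0.094],[-0.1,0.32,0],1],[[0,0,0.094],[-0.1,0.32,0],1],[[0,0,0.094],[-0.1,0.32,0],1],[[0,0,0],[0,0,0],1],[[0,0,0],[0,0,0],1]]'
python3 - <<'E'
from h import *
p,d,X,T,K=cloud('wrist'); cv2.imwrite('pics/w2.png',p[...,::-1]); np.save('w2.npy',X); np.save('w2T.npy',T)
print(robot.get_obs()['tool_pos'],np.degrees(robot.get_obs()['ee_rot']))
E
```

```text
time: 3.95
tool_pos: [0.4907, -0.0273, 0.2204]
ee_rot: [-3.141, -0.007, -0.357]
wrist_force: [0.4, 0.1, -0.5]
width: 0.0199
finger_force: 30.0
time: 4.45
tool_pos: [0.4885, 0.0535, 0.2149]
ee_rot: [-3.141, 0.002, 0.388]
wrist_force: [-0.4, 1.0, -1.1]
width: 0.0195
finger_force: 30.0
time: 4.95
tool_pos: [0.4885, 0.1335, 0.2149]
ee_rot: [-3.14, 0.002, 1.126]
wrist_force: [0.5, 0.2, -0.8]
width: 0.02
finger_force: 30.0
time: 5.45
tool_pos: [0.4738, 0.1806, 0.2155]
ee_rot: [-3.14, 0.001, 1.56]
wrist_force: [0.0, -0.0, -1.1]
width: 0.0202
finger_force: 30.0
[0.47403186 0.18029029 0.21570277] [-1.79942601e+02  5.89048447e-02  8.93832598e+01]
```

View pics/w2.png

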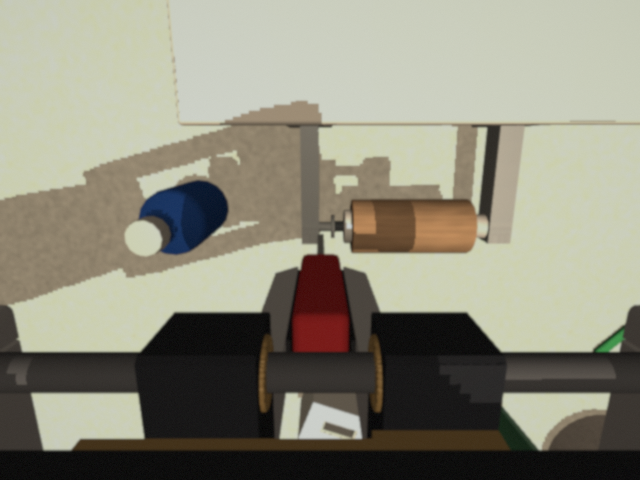

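The fork's blade edge shows at (320,243), pointing at the bare neck (326,226). The sprung arm is at columns 301–318, the collar near 334, the core spans 352–475, and the soap bottle is clear at (150,235).

```bash
python3 - <<'E'
from h import *
X=np.load('w2.npy'); im=cv2.imread('pics/w2.png'); hsv=cv2.cvtColor(im,cv2.COLOR_BGR2HSV); h,s,v=[hsv[...,i].astype(int) for i in range(3)]
x,y,z=X[...,0],X[...,1],X[...,2]
def pr(m,t):
    Q=X[m]; print(t,len(Q),'x',np.nanpercentile(Q[:,0],[1,50,99]).round(4),'y',np.nanpercentile(Q[:,1],[1,50,99]).round(4),'z',np.nanmedian(Q[:,2]).round(4))
v_,u_=np.mgrid[:480,:640]
pr((z>.073)&(z<.081)&(u_>295)&(u_<325)&(v_>150)&(v_<246),'armS')
pr((z>.073)&(z<.081)&(u_>484)&(u_<530)&(v_>150)&(v_<246),'armP')
core=(h>4)&(h<18)&(s>100)&(z>.05)&(z<.1)&(v_<260)&(u_>340)
pr(core,'core')
Q=X[core]; f=np.linalg.lstsq(np.c_[2*Q[:,1:],np.ones(len(Q))],(Q[:,1:]**2).sum(1),rcond=None)[0]; print('axis yz',f[:2],'r',np.sqrt(f[2]+f[0]**2+f[1]**2))
for c in range(358,470,30):
    k=core.copy(); k[:,:c]=0;k[:,c+20:]=0; q=X[k]; t=q[q[:,2]>np.nanpercentile(q[:,2],75)]; print(t[:,0].mean().round(4),t[:,1].mean().round(4),end=' | ')
pr((z>.09)&(z<.1)&(v_<140)&(u_>250)&(u_<500),'ledge')
pr((z>.04)&(z<.085)&(u_>320)&(u_<345)&(v_>205)&(v_<245),'neck')
red=((h<5)|(h>175))&(s>150)
pr(red,'red'); pr(red&(z>np.nanpercentile(z[red],90)-.004),'redtop')
pr((v_>238)&(v_<256)&(u_>308)&(u_<330)&(z>.1),'blade')
cr=im[200:260,290:490]; cv2.imwrite('pics/c2.png',cv2.resize(cr,None,fx=4,fy=4,interpolation=cv2.INTER_CUBIC))
print(z[226,310:350].round(3))
E
```

```text
armS 1628 x [0.459  0.4658 0.4727] y [0.1723 0.2102 0.2446] z 0.077
armP 2363 x [0.6084 0.6178 0.6278] y [0.1707 0.2078 0.243 ] z 0.0768
core 6279 x [0.4999 0.5469 0.5936] y [0.1651 0.1878 0.2046] z 0.0845
axis yz [0.18264656 0.06553651] r 0.021669163295029957
0.5104 0.1829 | 0.534 0.1829 | 0.5572 0.1825 | 0.5804 0.1827 | ledge 31061 x [0.4295 0.5121 0.5957] y [0.2635 0.3034 0.3405] z 0.0949
neck 329 x [0.4745 0.485  0.4934] y [0.1719 0.1842 0.1948] z 0.069
red 4922 x [0.4639 0.4743 0.4843] y [0.1805 0.1932 0.1945] z 0.2481
redtop 2355 x [0.4645 0.4743 0.4843] y [0.1801 0.188  0.2085] z 0.2527
blade 138 x [0.4685 0.4741 0.4786] y [0.1913 0.1918 0.1941] z 0.166
[0.077 0.077 0.077 0.078 0.077 0.078 0.078 0.078 0.077 0.068 0.068 0.068
 0.069 0.07  0.068 0.067 0.069 0.068 0.07  0.07  0.069 0.074 0.073 0.074
 0.074 0.07  0.069 0.07  0.07  0.069 0.068 0.07  0.069 0.069 0.073 0.078
 0.078 0.077 0.079 0.079]
```

View pics/c2.png

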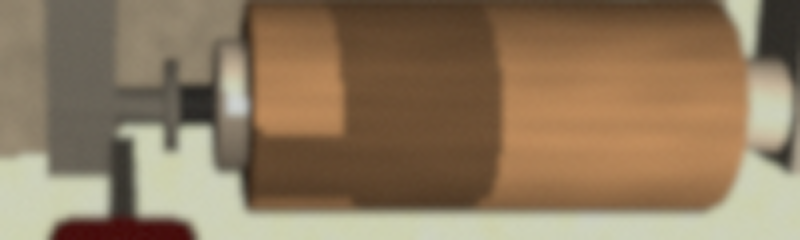

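```bash

python3 -m handwheel '[[[0,0,0.007],[0.07,0.06,-0.3],1],[[0,0,0],[0,0,-0.3],1],[[0,0,0],[0,0,0],1],[[0,0,0],[0,0,0],1]]'
python3 - <<'E'
from h import *
p,d,X,T,K=cloud('wrist'); cv2.imwrite('pics/w3.png',p[...,::-1]); cv2.imwrite('pics/c3.png',cv2.resize(p[190:310,240:440,::-1],None,fx=4,fy=4,interpolation=cv2.INTER_CUBIC))
print(robot.get_obs()['tool_pos'],np.degrees(robot.get_obs()['ee_rot']))
hsv=cv2.cvtColor(p,cv2.COLOR_RGB2HSV); h,s,v=[hsv[...,i].astype(int) for i in range(3)]
v_,u_=np.mgrid[:480,:640]; x,y,z=[X[...,i] for i in range(3)]
red=((h<5)|(h>175))&(s>150); t=X[red]; print('red x',np.nanpercentile(t[:,0],[1,99]),'y',np.nanpercentile(t[:,1],[50,99]))
a=X[(z>.073)&(z<.081)&(u_>250)&(u_<330)&(y>.195)&(y<.25)&(v_<300)]; print('arm x',np.nanpercentile(a[:,0],[1,99]))
b=X[(z>.08)&(z<.12)&(abs(x-.477)<.012)&(y<.2)&(s<100)]; print('blade',len(b),np.nanpercentile(b,[1,50,99],0).round(4).tolist())
E
```

```text
time: 5.9
tool_pos: [0.4771, 0.1834, 0.185]
ee_rot: [-3.139, 0.001, 1.573]
wrist_force: [0.1, 0.5, -0.1]
width: 0.0199
finger_force: 30.0
[0.47756293 0.18357415 0.18599892] [-1.79952905e+02  1.83178172e-02  9.01259790e+01]
red x [0.46723371 0.48755596] y [0.19602973 0.1972672 ]
arm x [0.45900902 0.47260969]
blade 54 [[0.4756, 0.194, 0.0978], [0.4773, 0.1944, 0.11], [0.4789, 0.1947, 0.1197]]
```

View pics/c3.png

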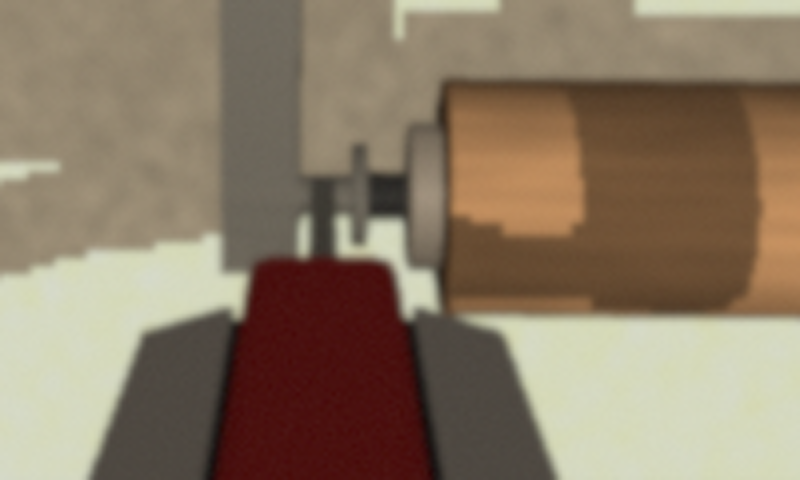

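The blade stands in the gap between arm and collar (crop column 322; gap 300–352). I'll shift it slightly to +y, then lower it.

```bash

python3 -m handwheel '[[[0,0,0],[0,0.02,-0.2],1],[[0,0,0],[0,0,-0.2],1],[[0,0,0],[0,0,0],1]]'
python3 -m handwheel '[[[0,0,0],[0,0,-0.2],1],[[0,0,0],[0,0,-0.2],1],[[0,0,0],[0,0,-0.15],1],[[0,0,0],[0,0,0],1],[[0,0,0],[0,0,0],1]]'
python3 - <<'E'
from h import *
for i in range(4):
    p,d,X,T,K=cloud('wrist'); o=robot.get_obs(); print(o['tool_pos'].round(4),o['wrist_force'].round(2),o['wrist_torque'].round(3))
hsv=cv2.cvtColor(p,cv2.COLOR_RGB2HSV); h,s,v=[hsv[...,i].astype(int) for i in range(3)]
x,y,z=[X[...,i] for i in range(3)]
a=X[(z>.073)&(z<.081)&(abs(x-.466)<.02)&(y>.2)&(y<.25)]; print('arm x',np.nanpercentile(a[:,0],[1,99]))
b=X[(z>.077)&(z<.105)&(abs(x-.477)<.012)&(y<.205)&(y>.185)&(s<100)]; print('blade',len(b),np.nanpercentile(b,[1,50,99],0).round(4).tolist())
cv2.imwrite('pics/c4.png',cv2.resize(p[190:310,240:440,::-1],None,fx=4,fy=4,interpolation=cv2.INTER_CUBIC))
E
```

```text
time: 6.25
tool_pos: [0.4765, 0.1846, 0.1644]
ee_rot: [-3.138, 0.001, 1.574]
wrist_force: [-0.3, -0.1, -1.0]
width: 0.0198
finger_force: 30.0
time: 6.75
tool_pos: [0.4775, 0.1849, 0.1387]
ee_rot: [-3.141, 0.0, 1.574]
wrist_force: [0.1, 0.0, -0.3]
width: 0.0199
finger_force: 30.0
[0.4778 0.1849 0.1392] [ 0.37 -0.35 -0.36] [-0.07  -0.052 -0.008]
[0.478  0.185  0.1395] [-0.07  0.14 -1.37] [-0.021 -0.044  0.046]
[0.478  0.185  0.1396] [ 0.82 -0.53 -0.67] [-0.006 -0.085  0.043]
[0.478  0.185  0.1396] [-0.09 -0.54 -0.67] [-0.034 -0.121 -0.032]
arm x [0.4591153  0.47290971]
blade 226 [[0.4651, 0.1856, 0.077], [0.4704, 0.1962, 0.0776], [0.4803, 0.2048, 0.0963]]
```

View pics/c4.png

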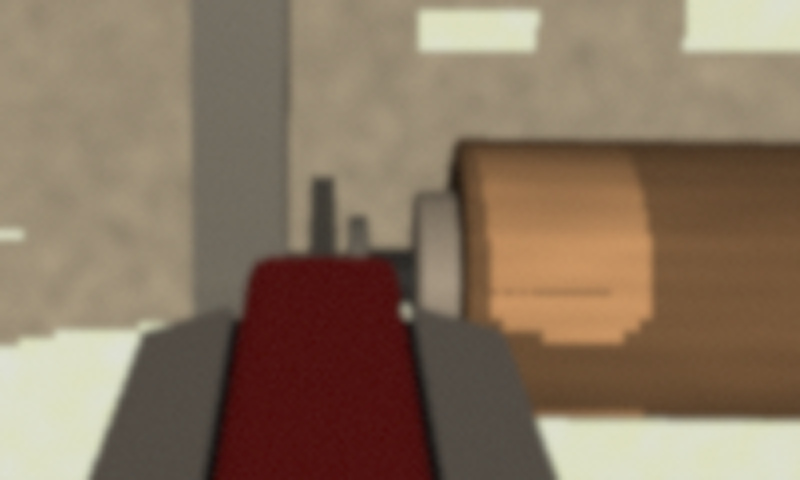

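The blade now stands between arm and collar with no load. Next I press in steps.

```bash
cat > f.py <<'E'
from h import *
o=[]
for i in range(6): p,d=robot.snapshot('wrist'); o.append(robot.get_obs())
cv2.imwrite('pics/last.png',p[...,::-1])
print(o[-1]['time'],'pos',o[-1]['tool_pos'].round(4),'F',np.mean([q['wrist_force'] for q in o],0).round(2),'tau',np.mean([q['wrist_torque'] for q in o],0).round(3),'w',o[-1]['width'].round(4))
E
python3 -m handwheel '[[[0,0,0],[0.04,0,0],1],[[0,0,0],[0.04,0,0],1],[[0,0,0],[0.04,0,0],1],[[0,0,0],[0,0,0],1],[[0,0,0],[0,0,0],1]]' >/dev/null; python3 f.py
python3 -m handwheel '[[[0,0,0],[0.02,0,0],1],[[0,0,0],[0.02,0,0],1],[[0,0,0],[0,0,0],1],[[0,0,0],[0,0,0],1]]' >/dev/null; python3 f.py
```

```text
Traceback (most recent call last):
  File "f.py", line 5, in <module>
    print(o[-1]['time'],'pos',o[-1]['tool_pos'].round(4),'F',np.mean([q['wrist_force'] for q in o],0).round(2),'tau',np.mean([q['wrist_torque'] for q in o],0).round(3),'w',o[-1]['width'].round(4))
                                                                                                                                                                            ^^^^^^^^^^^^^^^^^^^^
AttributeError: 'float' object has no attribute 'round'
Traceback (most recent call last):
  File "f.py", line 5, in <module>
    print(o[-1]['time'],'pos',o[-1]['tool_pos'].round(4),'F',np.mean([q['wrist_force'] for q in o],0).round(2),'tau',np.mean([q['wrist_torque'] for q in o],0).round(3),'w',o[-1]['width'].round(4))
                                                                                                                                                                            ^^^^^^^^^^^^^^^^^^^^
AttributeError: 'float' object has no attribute 'round'
```

```bash
sed -i "s/o\[-1\]\['width'\].round(4)/round(o[-1]['width'],4)/" f.py; python3 f.py
python3 -m handwheel '[[[0,0,0],[0.02,0,0],1],[[0,0,0],[0,0,0],1],[[0,0,0],[0,0,0],1]]' >/dev/null; python3 f.py
```

```text
8.75 pos [0.4832 0.1848 0.1383] F [-6.8  -0.31  1.32] tau [-0.092  1.557 -0.06 ] w 0.02
9.35 pos [0.4839 0.1848 0.1382] F [-7.41 -0.33  2.27] tau [-0.094  1.678 -0.054] w 0.02
```

```bash

python3 -m handwheel '[[[0,0,0],[0.02,0,0],1],[[0,0,0],[0,0,0],1],[[0,0,0],[0,0,0],1]]' >/dev/null; python3 f.py
python3 -m handwheel '[[[0,0,0],[0.015,0,0],1],[[0,0,0],[0,0,0],1],[[0,0,0],[0,0,0],1]]' >/dev/null; python3 f.py
```

```text
9.95 pos [0.4847 0.1848 0.1382] F [-7.62 -0.47  2.14] tau [-0.107  1.801 -0.074] w 0.0204
10.55 pos [0.4851 0.1848 0.1381] F [-8.32 -0.12  2.39] tau [-0.106  1.938 -0.053] w 0.0198
```

```bash

python3 -m handwheel '[[[0,0,0],[0.008,0,0],1],[[0,0,0],[0,0,0],1],[[0,0,0],[0,0,0],1]]' >/dev/null; python3 f.py
python3 -m handwheel '[[[0,0,0],[0,-0.04,0],1],[[0,0,0],[0,-0.04,0],1],[[0,0,0],[0,0,0],1]]' >/dev/null; python3 f.py
```

```text
11.15 pos [0.4853 0.1848 0.1381] F [-8.72 -0.4   2.65] tau [-0.11   2.047 -0.044] w 0.0199
11.75 pos [0.4855 0.1825 0.138 ] F [-8.16  3.49  0.85] tau [ 0.823  1.857 -0.01 ] w 0.0196
```

```bash
python3 -c "
import cv2
p=cv2.imread('pics/last.png');cv2.imwrite('pics/c5.png',cv2.resize(p[190:310,240:440],None,fx=4,fy=4,interpolation=cv2.INTER_CUBIC))"
```

```text
(no output)
```

View pics/c5.png

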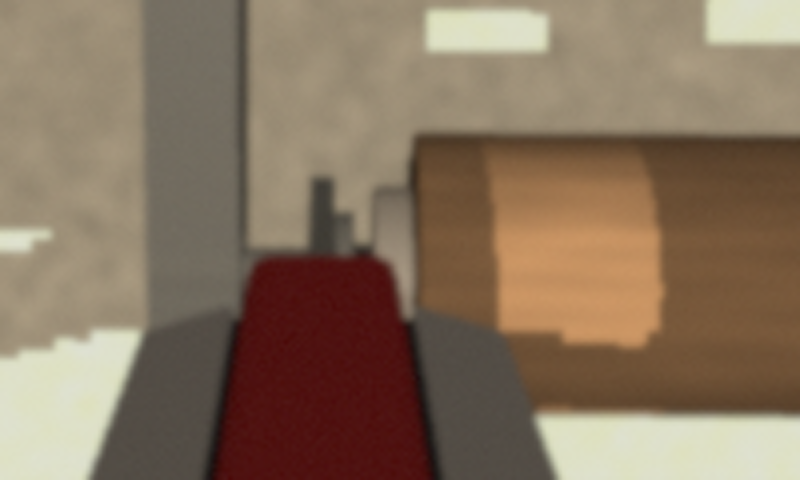

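The collar-to-tube gap is still about 21 px (≈3 mm), so the tip isn't out of its socket yet. I'll take the sideways load off and press further.

```bash
cat > g.py <<'E'
import cv2,numpy as np
p=cv2.imread('pics/last.png'); g=cv2.cvtColor(p,cv2.COLOR_BGR2GRAY).astype(int)
for r in (244,247,250): print(r,' '.join(map(str,g[r,296:350])))
E
python3 -m handwheel '[[[0,0,0],[0,0.05,0],1],[[0,0,0],[0.02,0,0],1],[[0,0,0],[0,0,0],1],[[0,0,0],[0,0,0],1]]' >/dev/null; python3 f.py
python3 -m handwheel '[[[0,0,0],[0.02,0,0],1],[[0,0,0],[0,0,0],1],[[0,0,0],[0,0,0],1]]' >/dev/null; python3 f.py;python3 g.py
```

```text
12.45 pos [0.4863 0.1836 0.1378] F [-8.19  0.08  1.5 ] tau [ 0.038  1.941 -0.049] w 0.0202
13.05 pos [0.487  0.1834 0.137 ] F [-7.87  0.09 -0.41] tau [-1.000e-03  1.824e+00 -1.900e-02] w 0.0198
244 93 74 73 102 133 144 145 142 141 142 142 142 144 144 144 143 143 140 141 136 124 99 73 63 62 61 63 70 79 84 86 95 116 134 130 120 118 121 123 122 122 121 121 117 101 79 74 82 86 86 88 88 87 87
247 94 76 73 102 130 143 144 143 143 144 142 144 143 143 143 143 142 142 141 137 121 97 71 60 60 61 62 70 80 85 88 98 117 135 133 123 125 130 129 130 129 129 127 123 107 80 76 86 91 91 90 92 91 91
250 96 87 85 104 128 137 138 139 139 140 140 142 141 140 140 141 141 141 141 137 121 93 69 61 59 61 63 70 85 93 96 99 109 120 121 122 130 135 136 136 136 136 135 130 113 86 80 90 93 93 94 94 94 94
```

```bash
cat > t.py <<'E'
from h import *
p,d,X,T,K=cloud('wrist'); o=robot.get_obs(); print(o['tool_pos'].round(4),np.degrees(o['ee_rot']).round(2),o['wrist_force'].round(1))
hsv=cv2.cvtColor(p,cv2.COLOR_RGB2HSV); h,s,v=[hsv[...,i].astype(int) for i in range(3)]
red=((h<5)|(h>175))&(s>120); v_,u_=np.mgrid[:480,:640]
for r in range(258,345,12):
    c=np.where(red[r])[0]; P=X[r,c]; print('red',r,c.min(),c.max(),'x',np.nanpercentile(P[:,0],[2,98]).round(4),'y %.4f z %.4f'%tuple(np.nanmedian(P[:,1:],0)))
for r in range(232,258,3):
    q=X[r,300:350]; g=cv2.cvtColor(p,cv2.COLOR_RGB2GRAY)[r,300:350]; c=np.where(g<80)[0]
    c=c[c<27]
    if len(c): print('blade',r,c.min()+300,c.max()+300,np.nanmedian(q[c],0).round(4))
E
python3 t.py
```

```text
[0.487  0.1833 0.1371] [-1.794e+02  4.000e-02  9.019e+01] [-7.3  0.7 -1.7]
red 258 303 337 x [0.4784 0.4952] y 0.1966 z 0.1093
red 270 300 340 x [0.478 0.496] y 0.1964 z 0.1272
red 282 297 343 x [0.4774 0.4968] y 0.1965 z 0.1427
red 294 295 345 x [0.4775 0.4969] y 0.1966 z 0.1559
red 306 293 347 x [0.4772 0.4971] y 0.1967 z 0.1670
red 318 291 349 x [0.4775 0.4973] y 0.1953 z 0.1737
red 330 291 350 x [0.478  0.4977] y 0.1912 z 0.1746
red 342 292 349 x [0.4783 0.4975] y 0.1867 z 0.1747
blade 235 319 321 [0.4862 0.1946 0.0524]
blade 238 319 322 [0.4866 0.1943 0.0589]
blade 241 318 322 [0.4864 0.1945 0.0675]
blade 244 318 323 [0.487  0.1945 0.0742]
blade 247 318 323 [0.4871 0.1945 0.0809]
blade 250 318 323 [0.4869 0.1944 0.0871]
blade 253 307 324 [0.4835 0.1862 0.0654]
blade 256 303 326 [0.484  0.1965 0.1054]
```

The key is nearly upright. Its front face puts the tip at x ≈ 0.4726, just about flush with the arm face at 0.4728, so I'll press about 1 mm more and draw.

```bash

python3 -m handwheel '[[[0,0,0],[0.025,0,0.02],1],[[0,0,0],[0,0,0],1],[[0,0,0],[0,0,0],1]]' >/dev/null; python3 f.py; python3 t.py | grep blade
python3 -m handwheel '[[[0,0,0],[0,-0.05,0],1],[[0,0,0],[0,-0.04,0],1],[[0,0,0],[0,0,0],1]]' >/dev/null; python3 f.py
```

```text
13.7 pos [0.4878 0.1834 0.1378] F [-8.72  0.39 -0.76] tau [ 0.044  2.003 -0.011] w 0.0203
blade 235 319 321 [0.4869 0.1943 0.0519]
blade 238 319 322 [0.4873 0.1945 0.0606]
blade 241 318 322 [0.4871 0.1943 0.0675]
blade 244 318 324 [0.4878 0.1945 0.075 ]
blade 247 318 323 [0.4875 0.1946 0.0821]
blade 250 318 323 [0.4876 0.1945 0.088 ]
blade 253 307 324 [0.4842 0.186  0.0657]
blade 256 303 326 [0.4847 0.1964 0.106 ]
14.35 pos [0.4877 0.1791 0.1377] F [-9.15  0.91 -1.68] tau [0.191 2.039 0.037] w 0.02
```

It's sliding with only 0.9 N sideways, so I keep drawing.

```bash

python3 -m handwheel '[[[0,0,0],[0,-0.05,0],1],[[0,0,0],[0,-0.05,0],1],[[0,0,0],[0,0,0],1]]' >/dev/null; python3 f.py
python3 -m handwheel '[[[0,0,0],[0,-0.05,0],1],[[0,0,0],[0,-0.05,0],1],[[0,0,0],[0,0,0],1]]' >/dev/null; python3 f.py
python3 t.py | tail -7;  python3 -c "
import cv2
p=cv2.imread('pics/last.png');cv2.imwrite('pics/c6.png',p[120:320,200:500])"
```

```text
14.95 pos [0.4875 0.174  0.1375] F [-9.    0.22 -1.28] tau [0.095 2.099 0.075] w 0.02
15.55 pos [0.4875 0.1688 0.1375] F [-9.24 -0.02 -1.41] tau [0.013 2.1   0.052] w 0.02
blade 238 319 322 [0.4869 0.1799 0.0601]
blade 241 319 322 [0.487  0.1797 0.0668]
blade 244 318 323 [0.4871 0.18   0.075 ]
blade 247 318 323 [0.4871 0.1799 0.0813]
blade 250 318 323 [0.4872 0.18   0.0879]
blade 253 317 324 [0.4873 0.1799 0.0935]
blade 256 303 326 [0.4843 0.182  0.1061]
```

View pics/c6.png

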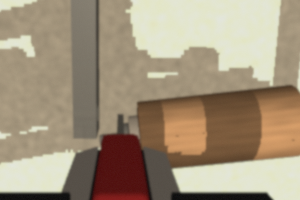

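The sprung end is following the fork: the core is visibly swung out and the neck is near the arm's front. I keep drawing to clear the arm.

```bash

python3 -m handwheel '[[[0,0,0],[0,-0.05,0],1],[[0,0,0],[0,-0.05,0],1],[[0,0,0],[0,0,0],1]]' >/dev/null; python3 f.py
python3 -m handwheel '[[[0,0,0],[0,-0.05,0],1],[[0,0,0],[0,-0.05,0],1],[[0,0,0],[0,-0.05,0],1],[[0,0,0],[0,-0.05,0],1],[[0,0,0],[0,0,0],1]]' >/dev/null; python3 f.py
python3 - <<'E'
from h import *
p,d,X,T,K=cloud('wrist'); hsv=cv2.cvtColor(p,cv2.COLOR_RGB2HSV); h,s,v=[hsv[...,i].astype(int) for i in range(3)]
x,y,z=[X[...,i] for i in range(3)]
core=(h>4)&(h<18)&(s>100)&(z>.02)&(z<.11)&(y>.08)&(x>.48)&(x<.63); Q=X[core]
for a in np.arange(.49,.61,.02):
    q=Q[(Q[:,0]>a)&(Q[:,0]<a+.02)]
    if len(q)>30: t=q[q[:,2]>np.nanpercentile(q[:,2],80)]; print(len(q),t.mean(0).round(4))
E
```

```text
16.2 pos [0.4875 0.1636 0.1374] F [-9.04  0.12 -1.6 ] tau [-0.093  2.106  0.067] w 0.0198
17.0 pos [0.4877 0.1533 0.1375] F [-8.73 -1.06 -1.72] tau [-0.217  2.034  0.066] w 0.0198
1034 [0.505  0.1584 0.0869]
2328 [0.5204 0.16   0.0862]
2477 [0.5403 0.1652 0.0864]
2562 [0.5603 0.1702 0.0866]
2574 [0.5805 0.1753 0.0869]
297 [0.5915 0.1769 0.0871]
```

Core tilt is about 14°, the neck is ≈33 mm out and the prongs clear the arm's front. Easing back lets the end drop, then the key can lift.

```bash

python3 -m handwheel '[[[0,0,0],[-0.1,0,0],1],[[0,0,0],[-0.1,0,0],1],[[0,0,0],[-0.1,0,0],1],[[0,0,0],[-0.1,0,0],1],[[0,0,0],[-0.1,0,0],1]]'
python3 -m handwheel '[[[0,0,0],[0,0,0],1],[[0,0,0],[0,0,0],1],[[0,0,0],[0,0,0],1]]'
cat > s.py <<'E'
from h import *
import sys
p,d,X,T,K=cloud(sys.argv[1]); hsv=cv2.cvtColor(p,cv2.COLOR_RGB2HSV); h,s,v=[hsv[...,i].astype(int) for i in range(3)]
x,y,z=[X[...,i] for i in range(3)]
core=(h>4)&(h<18)&(s>100)&(z>.008)&(z<.11)&(y>.05)&(y<.24)&(x>.42)&(x<.66); Q=X[core]
for a in np.arange(.43,.63,.02):
    q=Q[(Q[:,0]>a)&(Q[:,0]<a+.02)]
    if len(q)>30: t=q[q[:,2]>np.nanpercentile(q[:,2],85)]; print(len(q),t.mean(0).round(4), np.nanpercentile(q[:,1],[2,98]).round(4))
o=robot.get_obs(); print(o['time'],o['tool_pos'].round(4),o['wrist_force'].round(1))
cv2.imwrite(f'pics/s_{sys.argv[1]}.png',p[...,::-1])
E
python3 s.py scene; python3 s.py wrist
```

```text
time: 17.55
tool_pos: [0.4681, 0.154, 0.1409]
ee_rot: [3.138, -0.0, 1.574]
wrist_force: [0.4, 0.1, -0.6]
width: 0.0198
finger_force: 30.0
time: 17.85
tool_pos: [0.4676, 0.1539, 0.1404]
ee_rot: [3.14, -0.0, 1.574]
wrist_force: [0.4, 0.0, -1.4]
width: 0.0199
finger_force: 30.0
94 [0.5072 0.1628 0.044 ] [0.1471 0.1796]
170 [0.5266 0.1671 0.0522] [0.1467 0.1856]
184 [0.5461 0.1729 0.0605] [0.1495 0.1897]
212 [0.5665 0.1762 0.0683] [0.1523 0.1943]
242 [0.5816 0.1774 0.0746] [0.1583 0.199 ]
38 [0.5918 0.163  0.0655] [0.1591 0.1969]
17.9 [0.4675 0.1539 0.1402] [-1.6 -0.1 -1.4]
1186 [0.5074 0.1618 0.0458] [0.1448 0.1814]
1905 [0.5267 0.166  0.0537] [0.1465 0.1856]
2136 [0.5466 0.1706 0.062 ] [0.1506 0.1902]
2399 [0.5665 0.175  0.0702] [0.1549 0.1947]
1649 [0.5795 0.1762 0.0757] [0.1587 0.1981]
17.95 [0.4674 0.1539 0.1402] [ 0.3 -0.1 -1.3]
```

The spindle's sprung end has dropped (core slopes 22°), and the key is free. Returning it to the stand.

```bash

python3 -m handwheel '[[[0,0,0],[0,0,0.3],1],[[0,0,0],[0,0,0.5],1],[[0,0,0],[0,0,0.5],1],[[0,0,0],[0,0,0.3],1],[[0,0,0],[0,0,0],1]]'
python3 -m handwheel '[[[0,0,-0.094],[0.035,-0.28,0],1],[[0,0,-0.094],[0.035,-0.28,0],1],[[0,0,-0.094],[0.035,-0.28,0],1],[[0,0,-0.094],[0.035,-0.28,0],1],[[0,0,-0.094],[0.035,-0.28,0],1]]' | head -3
python3 -m handwheel '[[[0,0,-0.094],[0.035,-0.28,0],1],[[0,0,-0.094],[0.035,-0.28,0],1],[[0,0,-0.094],[0.035,-0.28,0],1],[[0,0,-0.094],[0.035,-0.28,0],1],[[0,0,-0.094],[0.035,-0.28,0],1]]' | head -3
python3 -m handwheel '[[[0,0,-0.094],[0.035,-0.28,0],1],[[0,0,-0.094],[0.035,-0.28,0],1],[[0,0,-0.094],[0.035,-0.28,0],1],[[0,0,0],[0,0,0],1],[[0,0,0],[0,0,0],1]]'
cat > k.py <<'E'
from h import *
p,d,X,T,K=cloud('wrist'); o=robot.get_obs(); print(o['tool_pos'].round(4),np.degrees(o['ee_rot']).round(2))
hsv=cv2.cvtColor(p,cv2.COLOR_RGB2HSV); h,s,v=[hsv[...,i].astype(int) for i in range(3)]
x,y,z=[X[...,i] for i in range(3)]; a=np.radians(-20.3); ex=np.array([np.cos(a),np.sin(a)]); ey=np.array([-ex[1],ex[0]]); c=o['tool_pos'][:2]
red=((h<5)|(h>175))&(s>120)&(z>.06); U=(X[...,:2]-c)@ex; V=(X[...,:2]-c)@ey
P=np.c_[U[red],V[red],z[red]]
for lo in np.arange(.08,.27,.02):
    q=P[(P[:,2]>lo)&(P[:,2]<lo+.02)]
    if len(q)>30: print('red z%.2f'%lo,'u',np.percentile(q[:,0],[2,98]).round(4),'v',np.percentile(q[:,1],[2,98]).round(4))
st=(abs(z-.06)<.004)&(abs(U)<.06)&(abs(V)<.05)&(s<100)&(v>110); print('stand u',np.percentile(U[st],[1,99]).round(4),'v',np.percentile(V[st],[1,99]).round(4))
bl=(z>.075)&(z<o['tool_pos'][2]-.045)&(abs(U)<.03)&(abs(V)<.015)&~red; print('blade',bl.sum(),np.percentile(U[bl],[2,50,98]).round(4),np.percentile(V[bl],[2,50,98]).round(4),np.percentile(z[bl],[2,98]))
print('top z',np.percentile(P[:,2],95))
E
python3 k.py
```

```text
time: 18.45
tool_pos: [0.4685, 0.1541, 0.2227]
ee_rot: [3.136, -0.001, 1.574]
wrist_force: [-0.0, -0.1, -0.2]
width: 0.0199
finger_force: 30.0
time: 18.95
tool_pos: [0.4752, 0.0833, 0.2181]
ee_rot: [-3.14, 0.002, 0.829]
time: 19.45
tool_pos: [0.484, 0.0133, 0.2181]
ee_rot: [-3.141, 0.003, 0.091]
time: 19.95
tool_pos: [0.4893, -0.0279, 0.2187]
ee_rot: [-3.142, 0.002, -0.343]
wrist_force: [0.2, -0.6, -1.5]
width: 0.0203
finger_force: 30.0
[ 0.4894 -0.0276  0.219 ] [-1.7999e+02  1.1000e-01 -1.9660e+01]
red z0.18 u [0.0121 0.0137] v [-0.0084  0.0088]
red z0.20 u [0.0082 0.0138] v [-0.0098  0.0105]
red z0.22 u [0.0082 0.014 ] v [-0.01    0.0105]
red z0.24 u [0.0002 0.0139] v [-0.0098  0.0098]
stand u [-0.0336  0.0338] v [-0.02    0.0251]
blade 114 [0.0107 0.0111 0.0115] [-0.002  -0.0001  0.0019] [0.13258655 0.17328724]
top z 0.2571109974134004
```

```bash

python3 -m handwheel '[[[0,0,-0.006],[0.03,0.042,-0.4],1],[[0,0,0],[0,0,-0.5],1],[[0,0,0],[0,0,-0.36],1],[[0,0,0],[0,0,0],1],[[0,0,0],[0,0,0],1]]'
python3 k.py
python3 -m handwheel '[[[0,0,0],[0,0,-0.1],1],[[0,0,0],[0,0,-0.1],1],[[0,0,0],[0,0,-0.1],1],[[0,0,0],[0,0,0],1]]'
```

```text
time: 20.5
tool_pos: [0.4912, -0.0254, 0.1571]
ee_rot: [3.142, 0.001, -0.353]
wrist_force: [0.8, 0.6, -0.7]
width: 0.0202
finger_force: 30.0
[ 0.4918 -0.0256  0.158 ] [-1.7998e+02 -8.0000e-02 -2.0270e+01]
red z0.12 u [0.0114 0.0131] v [-0.0082  0.0091]
red z0.14 u [0.0075 0.0132] v [-0.0095  0.0107]
red z0.16 u [0.0075 0.0133] v [-0.0097  0.0108]
red z0.18 u [-0.0005  0.0132] v [-0.0095  0.0101]
red z0.24 u [0.0269 0.0283] v [-0.005   0.0055]
stand u [-0.0149  0.0324] v [-0.0227  0.0226]
blade 105 [0.0102 0.0105 0.0109] [-0.0015  0.0004  0.0021] [0.07599074 0.11216922]
top z 0.19543756133711263
time: 20.95
tool_pos: [0.4907, -0.0259, 0.1411]
ee_rot: [3.141, 0.002, -0.355]
wrist_force: [0.2, -0.2, -0.2]
width: 0.0199
finger_force: 30.0
```

```bash

python3 -m handwheel '[[[0,0,0],[0,0,-0.15],1],[[0,0,0],[0,0,-0.15],1],[[0,0,0],[0,0,-0.2],1],[[0,0,0],[0,0,-0.2],1],[[0,0,0],[0,0,-0.1],1]]'
python3 -m handwheel '[[[0,0,0],[0,0,0],1],[[0,0,0],[0,0,0],1]]'
python3 k.py | tail -2
```

```text
time: 21.45
tool_pos: [0.4904, -0.0259, 0.1002]
ee_rot: [3.141, 0.003, -0.355]
wrist_force: [-0.9, 0.0, -0.7]
width: 0.0199
finger_force: 30.0
time: 21.65
tool_pos: [0.4914, -0.026, 0.1019]
ee_rot: [3.141, 0.0, -0.355]
wrist_force: [0.7, -0.2, -1.5]
width: 0.0201
finger_force: 30.0
red z0.18 u [0.0274 0.0288] v [-0.0052  0.0058]
stand u [0.0028 0.0326] v [-0.0222  0.023 ]Traceback (most recent call last):
  File "k.py", line 11, in <module>
    bl=(z>.075)&(z<o['tool_pos'][2]-.045)&(abs(U)<.03)&(abs(V)<.015)&~red; print('blade',bl.sum(),np.percentile(U[bl],[2,50,98]).round(4),np.percentile(V[bl],[2,50,98]).round(4),np.percentile(z[bl],[2,98]))
                                                                                                  ~~~~~~~~~~~~~^^^^^^^^^^^^^^^^^
    return _quantile_unchecked(
        a, q, axis, out, overwrite_input, method, keepdims, weights)
    return _ureduce(a,
                    func=_quantile_ureduce_func,
    ...<5 lines>...
                    overwrite_input=overwrite_input,
                    method=method)
    r = func(a, **kwargs)
    result = _quantile(arr,
                       quantiles=q,
    ...<2 lines>...
                       out=out,
                       weights=wgt)
    slices_having_nans = np.isnan(arr[-1, ...])
                                  ~~~^^^^^^^^^
IndexError: index -1 is out of bounds for axis 0 with size 0
```

```bash

python3 -m handwheel '[[[0,0,0],[0,0,-0.04],1],[[0,0,0],[0,0,-0.02],1],[[0,0,0],[0,0,0],1],[[0,0,0],[0,0,0],1]]'
python3 -m handwheel '[[[0,0,0],[0,0,0],0.6],[[0,0,0],[0,0,0],0.5],[[0,0,0],[0,0,0],0.5],[[0,0,0],[0,0,0],0.5],[[0,0,0],[0,0,0],0.5]]'
python3 -m handwheel '[[[0,0,0],[0,0,0.4],0.5],[[0,0,0],[0,0,0.7],0.5],[[0,0,0],[0,0,0.8],0.5],[[0,0,0],[0,0,0.6],0.5],[[0,0,0],[0,0,0],0.5]]'
python3 s.py wrist|tail -1; python3 - <<'E'
from h import *
p,d,X,T,K=cloud('wrist'); hsv=cv2.cvtColor(p,cv2.COLOR_RGB2HSV); h,s,v=[hsv[...,i].astype(int) for i in range(3)]
x,y,z=[X[...,i] for i in range(3)]
red=((h<5)|(h>175))&(s>120)&(z>.05)&(abs(x-.49)<.04)&(abs(y+.025)<.035); Q=X[red]; print('keytop z',np.percentile(Q[:,2],90),'min',np.percentile(Q[:,2],2)); t=Q[Q[:,2]>.13]; print(cv2.minAreaRect((t[:,:2]*1000).astype(np.float32)))
E
python3 s.py scene
```

```text
time: 22.1
tool_pos: [0.4913, -0.026, 0.0991]
ee_rot: [3.142, -0.0, -0.355]
wrist_force: [-0.3, -0.6, -0.4]
width: 0.0198
finger_force: 30.0
time: 22.6
tool_pos: [0.4913, -0.026, 0.0991]
ee_rot: [3.142, -0.0, -0.355]
wrist_force: [0.1, 0.2, 0.1]
width: 0.0467
finger_force: 0.0
time: 23.1
tool_pos: [0.4938, -0.0264, 0.2297]
ee_rot: [-3.14, -0.011, -0.355]
wrist_force: [0.3, -0.6, 0.4]
width: 0.0466
finger_force: 0.0
23.15 [ 0.4926 -0.0262  0.2266] [-0.3  0.4 -0.3]
keytop z 0.136647072951174 min 0.07448978765236336
((497.1882019042969, -23.121471405029297), (57.66415023803711, 39.539024353027344), 70.74261474609375)
92 [0.5068 0.1603 0.0441] [0.1456 0.18  ]
179 [0.526  0.1659 0.0516] [0.1453 0.1853]
190 [0.5468 0.1705 0.0603] [0.1488 0.1893]
205 [0.5661 0.1748 0.0687] [0.1539 0.1942]
238 [0.5809 0.1772 0.0745] [0.158  0.1992]
37 [0.5911 0.1636 0.0672] [0.1595 0.196 ]
23.25 [ 0.4908 -0.026   0.2229] [-0.4 -0.6 -1.2]
```

The key is seated (top at 0.1366). Now the spindle: core middle ≈ (0.552, 0.172, 0.042), yaw 11°, sloping 22°.

```bash

python3 -m handwheel '[[[0,0,0.059],[0.2,0.66,0],0.4],[[0,0,0.059],[0.2,0.66,0],0],[[0,0,0.059],[0.2,0.66,0],0],[[0,0,0.059],[0.2,0.66,0],0],[[0,0,0.059],[0.2,0.66,0],0]]'
python3 -m handwheel '[[[0,0,0.059],[0.2,0.66,0],0],[[0,0,0],[0,0,0],0],[[0,0,0],[0,0,0],0]]'
python3 s.py wrist
```

```text
time: 23.75
tool_pos: [0.5404, 0.1401, 0.2211]
ee_rot: [3.141, 0.005, 0.112]
wrist_force: [-0.3, 0.3, 0.3]
width: 0.0838
finger_force: 0.0
time: 24.05
tool_pos: [0.5503, 0.1721, 0.2214]
ee_rot: [3.141, 0.005, 0.201]
wrist_force: [0.3, -0.3, -0.1]
width: 0.0938
finger_force: 0.0
430 [0.5076 0.1615 0.0462] [0.1426 0.1794]
808 [0.5267 0.1659 0.054 ] [0.143  0.1833]
916 [0.5467 0.1703 0.0622] [0.1463 0.1879]
1035 [0.5668 0.1751 0.0704] [0.1512 0.1925]
1056 [0.58   0.1758 0.0758] [0.1552 0.1973]
100 [0.5907 0.1605 0.0651] [0.1578 0.1957]
24.1 [0.5505 0.1714 0.222 ] [ 0.6 -1.1  0.3]
```

```bash

python3 -m handwheel '[[[0,0,0],[0.02,0,-0.7],0],[[0,0,0],[0,0,-0.8],0],[[0,0,0],[0,0,-0.8],0],[[0,0,0],[0,0,-0.7],0],[[0,0,0],[0,0,-0.4],0]]'
python3 -m handwheel '[[[0,0,0],[0,0,-0.08],0.2],[[0,0,0],[0,0,0],0.4],[[0,0,0],[0,0,0],0.45],[[0,0,0],[0,0,0],1],[[0,0,0],[0,0,0],1]]'
python3 -m handwheel '[[[0,0,0],[0,0,0],1],[[0,0,0],[0,0,0],1],[[0,0,0],[0,0,0],1]]'
```

```text
time: 24.6
tool_pos: [0.5495, 0.1697, 0.0498]
ee_rot: [3.141, 0.007, 0.198]
wrist_force: [0.0, 0.1, -0.0]
width: 0.0938
finger_force: 0.0
time: 25.1
tool_pos: [0.5533, 0.1721, 0.0517]
ee_rot: [3.141, -0.003, 0.201]
wrist_force: [-0.9, -0.5, -0.4]
width: 0.0572
finger_force: 0.0
time: 25.4
tool_pos: [0.5526, 0.1718, 0.0506]
ee_rot: [3.141, -0.001, 0.201]
wrist_force: [0.3, -1.2, 2.6]
width: 0.0441
finger_force: 30.0
```

```bash

python3 -m handwheel '[[[0,0,0],[-0.07,-0.005,0.01],1],[[0,0,0],[-0.07,-0.01,0],1],[[0,0,0],[-0.07,-0.01,0],1],[[0,0,0],[-0.07,-0.01,0],1],[[0,0,0],[0,0,0],1]]'
python3 -m handwheel '[[[0,0,0],[-0.07,-0.01,0],1],[[0,0,0],[-0.07,-0.01,0],1],[[0,0,0],[0,0,0],1],[[0,0,0],[0,0,0],1]]'
python3 s.py wrist
```

```text
time: 25.9
tool_pos: [0.5373, 0.1702, 0.0503]
ee_rot: [-3.141, 0.002, 0.201]
wrist_force: [0.8, 0.2, 0.5]
width: 0.0441
finger_force: 30.0
time: 26.3
tool_pos: [0.5305, 0.1691, 0.0502]
ee_rot: [-3.142, 0.002, 0.201]
wrist_force: [-1.3, -0.0, 0.8]
width: 0.0444
finger_force: 30.0
475 [0.4816 0.159  0.0449] [0.146  0.1701]
224 [0.509  0.1755 0.0535] [0.1438 0.1852]
2774 [0.527  0.1701 0.0625] [0.1472 0.1888]
3787 [0.5469 0.1741 0.0704] [0.1501 0.1921]
4536 [0.5586 0.1754 0.0747] [0.1556 0.1964]
426 [0.5706 0.1592 0.0597] [0.1561 0.1918]
26.35 [0.5306 0.1692 0.0501] [-1.4  0.1  1.4]
```

It's free of the plain socket with no load. Taking it out to the front, up, and over to the caddy while levelling.

```bash

python3 -m handwheel '[[[0,0,0],[0,-0.3,0.05],1],[[0,0,0],[0,-0.5,0.1],1],[[0,0,0],[0,-0.6,0.3],1],[[0,0,0],[0,0,0.6],1],[[-0.016,0.08,0],[0,0,0.7],1]]'
python3 -m handwheel '[[[-0.016,0.08,0],[0,0,0.7],1],[[-0.016,0.08,0],[0,0,0.7],1],[[0,0,0],[0,0,0.5],1],[[0,0,0],[0,0,0.3],1],[[0,0,0],[0,0,0],1]]'
python3 -m handwheel '[[[0,0,-0.02],[-0.08,-0.5,0],1],[[0,0,-0.02],[-0.08,-0.8,0],1],[[0,0,-0.02],[-0.08,-0.8,0],1],[[0,0,-0.02],[-0.08,-0.8,0],1],[[0,0,-0.02],[-0.08,-0.8,0],1]]'
python3 -m handwheel '[[[0,0,-0.02],[-0.08,-0.8,0],1],[[0,0,-0.02],[-0.08,-0.8,0],1],[[0,0,0],[-0.08,-0.8,0],1],[[0,0,0],[-0.08,-0.8,0],1],[[0,0,0],[0,-0.5,0],1]]'
python3 -m handwheel '[[[0,0,0],[0,-0.2,0],1],[[0,0,0],[0,0,0],1],[[0,0,0],[0,0,0],1]]'
python3 - <<'E'
from h import *
for n in ('side','wrist'):
    p,d,X,T,K=cloud(n); hsv=cv2.cvtColor(p,cv2.COLOR_RGB2HSV); h,s,v=[hsv[...,i].astype(int) for i in range(3)]
    x,y,z=[X[...,i] for i in range(3)]; o=robot.get_obs()['tool_pos']
    c=(h>4)&(h<18)&(s>100)&(z>o[2]-.06)&(abs(x-o[0])<.08)&(abs(y-o[1])<.08)&(z<o[2]+.04); Q=X[c]
    print(n,len(Q),cv2.minAreaRect((Q[:,:2]*1000).astype(np.float32)))
    for a in np.arange(o[0]-.06,o[0]+.06,.02):
        q=Q[(Q[:,0]>a)&(Q[:,0]<a+.02)]
        if len(q)>20: print(q[:,0].mean().round(3),np.percentile(q[:,2],[2,98]).round(4))
E
```

```text
time: 26.85
tool_pos: [0.5256, 0.0965, 0.1361]
ee_rot: [-3.141, 0.14, 0.198]
wrist_force: [0.4, 0.3, -0.5]
width: 0.0444
finger_force: 30.0
time: 27.35
tool_pos: [0.5322, 0.0986, 0.2503]
ee_rot: [-3.141, 0.379, 0.2]
wrist_force: [0.2, 0.1, -0.5]
width: 0.0447
finger_force: 30.0
time: 27.85
tool_pos: [0.5098, -0.0873, 0.247]
ee_rot: [-3.14, 0.385, 0.043]
wrist_force: [0.7, 0.0, -0.9]
width: 0.0446
finger_force: 30.0
time: 28.35
tool_pos: [0.4933, -0.2733, 0.2469]
ee_rot: [-3.14, 0.386, -0.021]
wrist_force: [0.5, 0.6, -1.1]
width: 0.044
finger_force: 30.0
time: 28.65
tool_pos: [0.4951, -0.2796, 0.2477]
ee_rot: [-3.139, 0.385, -0.017]
wrist_force: [-0.1, -0.1, -1.5]
width: 0.0441
finger_force: 30.0
side 2473 ((482.2550354003906, -279.59832763671875), (61.99061965942383, 108.42401123046875), 79.3633041381836)
0.444 [0.2275 0.2617]
0.465 [0.2287 0.2617]
0.483 [0.2338 0.2618]
0.507 [0.2283 0.2678]
0.524 [0.2279 0.2593]
wrist 12001 ((486.01885986328125, -279.0791931152344), (46.47454833984375, 97.28779602050781), 89.8758544921875)
0.442 [0.2575 0.2618]
0.472 [0.2477 0.2563]
0.487 [0.2466 0.2616]
0.506 [0.2462 0.2618]
0.528 [0.229  0.2616]
```

```bash

python3 -m handwheel '[[[0,0,0],[0.12,-0.36,-0.3],1],[[0,0,0],[0,0,-0.7],1],[[0,0,0],[0,0,-0.8],1],[[0,0,0],[0,0,-0.8],1],[[0,0,0],[0,0,-0.8],1]]'
python3 -m handwheel '[[[0,0,0],[0,0,-0.4],1],[[0,0,0],[0,0,-0.2],1],[[0,0,0],[0,0,-0.1],1],[[0,0,0],[0,0,-0.05],1],[[0,0,0],[0,0,0],1]]'
python3 -m handwheel '[[[0,0,0],[0,0,-0.04],1],[[0,0,0],[0,0,0],1],[[0,0,0],[0,0,0],1]]'
```

```text
time: 29.25
tool_pos: [0.5019, -0.2973, 0.077]
ee_rot: [-3.14, 0.383, -0.017]
wrist_force: [0.4, 0.5, -1.2]
width: 0.0442
finger_force: 30.0
time: 29.75
tool_pos: [0.5022, -0.299, 0.0419]
ee_rot: [3.142, 0.382, -0.019]
wrist_force: [0.6, 0.2, -1.3]
width: 0.0448
finger_force: 30.0
time: 30.05
tool_pos: [0.5015, -0.299, 0.0391]
ee_rot: [-3.141, 0.384, -0.019]
wrist_force: [-0.1, 0.2, -1.8]
width: 0.0444
finger_force: 30.0
```

```bash

python3 -m handwheel '[[[0,0,0],[0,0,-0.05],1],[[0,0,0],[0,0,-0.02],1],[[0,0,0],[0,0,0],1],[[0,0,0],[0,0,0],1]]'
python3 -m handwheel '[[[0,0,0],[0,0,0],0.45],[[0,0,0],[0,0,0],0.3],[[0,0,0],[0,0,0],0.15],[[0,0,0],[0,0,0],0.1],[[0,0,0],[0,0,0],0.1]]'
python3 -m handwheel '[[[0,0,0],[0.05,0,0.15],0.1],[[0,0,0],[0.1,0,0.4],0.1],[[0,0,0],[0.1,0,0.7],0.1],[[0,0,0],[0,0,0.8],0.1],[[0,0,0],[0,0,0.8],0.1]]'
python3 -m handwheel '[[[0,0,0],[0,-0.6,0.6],0.1],[[0,0,0],[0,-0.6,0],0.1],[[0,0,0],[-0.5,-0.6,0],0.1],[[0,0,0],[-0.5,0,0],0.1],[[0,0,0],[0,0,0],0.1]]'
python3 - <<'E'
from h import *
p,d,X,T,K=cloud('scene'); cv2.imwrite('pics/end.png',p[...,::-1])
for q in ['spindle','key','tumbler','soap_bottle','spare_roll']:
    for b in robot.boxes_of(q,'scene')[:3]: print(q,round(b['p'],2),[int(a) for a in b['bbox']])
E
```

```text
time: 30.45
tool_pos: [0.5014, -0.2989, 0.0355]
ee_rot: [-3.141, 0.384, -0.019]
wrist_force: [-0.1, -0.3, 3.2]
width: 0.044
finger_force: 30.0
time: 30.95
tool_pos: [0.5012, -0.2987, 0.0349]
ee_rot: [-3.14, 0.385, -0.019]
wrist_force: [-0.2, -0.4, 0.8]
width: 0.0807
finger_force: 0.0
time: 31.45
tool_pos: [0.5138, -0.2986, 0.1793]
ee_rot: [-3.14, 0.385, -0.019]
wrist_force: [-0.2, 0.5, 0.5]
width: 0.0845
finger_force: 0.0
time: 31.95
tool_pos: [0.4614, -0.3897, 0.2082]
ee_rot: [-3.14, 0.385, -0.022]
wrist_force: [0.3, 0.9, -0.9]
width: 0.0847
finger_force: 0.0
spindle 0.67 [227, 152, 279, 195]
key 0.95 [342, 195, 360, 237]
key 0.86 [314, 177, 333, 225]
key 0.69 [387, 187, 409, 231]
tumbler 0.86 [260, 252, 300, 304]
soap_bottle 0.87 [466, 217, 506, 275]
spare_roll 0.74 [162, 274, 236, 353]
spare_roll 0.64 [465, 219, 507, 276]
```

View pics/end.png

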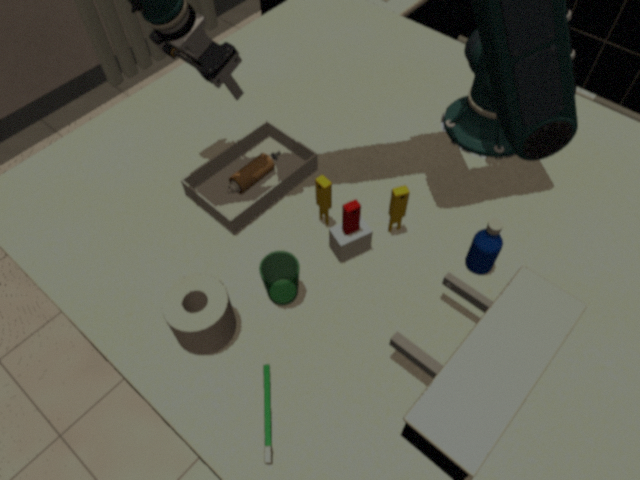

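The spindle with its core lies in the caddy (253,172) and the red key stands in its stand (351,215). The other things are where they were, the holder is empty and the robot is clear.

```bash
python3 -c "
from bench import robot
print(robot.close_job())"
```

```text
the job is handed in; nothing more can be done
None
```

The job is done and handed in at about 32 s: the spindle with its empty core is in the caddy, the red key is back in its stand, and the other things are where they were (pressing on the spindle stayed around 9 N).

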